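# Make up the tea tray and the table tray

### The job

Make up two kits from the things on the counter: on the long three-part tray the tea kit, with the scoop lying flat along the narrow compartment nearest the robot, the saucepan lid knob up in the wide middle one and the largest steel container in the far one; on the short two-part tray the table kit, with the glass cruet in one compartment and the smallest steel container in the other. Set each thing down, without dropping it, so that it stands or lies flat on the floor of its compartment and wholly inside it. Leave the middle-sized container, the pepper shaker and the salt dish where they stand.

Things in the scene. Friction and masses are not known exactly. Their poses are not given: they have to be found in the camera images.
- big_container: Largest of three lidded steel containers: cylinder 66 mm diameter, 104 mm tall, with a small steel lid knob (18 mm diameter) on top up to 116 mm; lid fixed on, grip it by its straight side. About 0.3 kg. Origin: centre of the underside; z up. Stock: starts upright somewhere in the middle of the counter.
- middle_container: Middle one of the three lidded steel containers: cylinder 56 mm diameter, 76 mm tall, lid knob up to 88 mm. Belongs to no kit; it stands among the stock and stays there. Origin: centre of the underside; z up.
- small_container: Smallest of the three lidded steel containers: cylinder 46 mm diameter, 52 mm tall, lid knob (18 mm diameter) up to 64 mm; lid fixed on, grip it by its straight side. About 0.12 kg. Origin: centre of the underside; z up. Stock: starts upright somewhere in the middle of the counter.
- scoop: Red plastic scoop lying flat at any yaw, 110 mm long (its x), 44 wide, 34 high, 40 g. Origin: on the underside at mid-length, z up. Flat-bottomed bowl from x = -5 to +55 mm, open front at +55. Handle from x = -55 to -5 mm, 14 mm wide (y), clear of the counter: 22 to 34 mm above the underside; take it there, some 20 mm from the origin.
- pan_lid: Stainless lid of the tea saucepan, lying knob up: disc 96 mm diameter, slightly domed to 13 mm; in its middle a black knob, 20 mm diameter, from 20 to 40 mm above the underside, by which it is taken. 130 g. Origin: centre of the underside; z up. Stock: starts upright somewhere in the middle of the counter.
- cruet: Small green glass cruet with a cork stopper: straight round body 44 mm diameter up to 56 mm, then a shoulder to a neck 20 to 22 mm diameter (68 to 74 mm), stopper 16 mm diameter up to 84 mm. About 0.16 kg. Take the body near its top (some 44 mm up), so that the gripper clears the stopper. Origin: centre of the underside; z up. Stock: starts upright somewhere in the middle of the counter.
- tea_tray: Long wooden tray, 312 (x) by 140 mm (y), fixed, left or right of the stock. Floor top 6 mm, rim and dividers 6 mm thick, 14 mm high. Origin: centre of underside. Compartments, 128 mm along y, centred at y = 0: 80 mm wide at x = -110 mm (end near the robot), scoop, lengthwise along y either way; 118 mm at x = -5, saucepan lid; 90 mm at x = +105 (far end), largest container.
- table_tray: Short wooden tray, 158 (x) by 88 mm (y), fixed, on the other side of the stock. Floor top 6 mm, rim and divider 6 mm thick, 14 mm high. Origin: centre of underside. Two equal compartments, 70 mm along x, 76 mm along y, centred at x = -38 and +38 mm, y = 0: cruet in one, smallest container in the other, either way round.
- shaker: Pepper shaker, dark wood with a steel top, 32 mm diameter, 50 mm tall, among the stock; stays where it is. Origin: centre of the underside; z up.
- salt_dish: Little white salt dish, 44 mm diameter, 22 mm tall, among the stock; stays where it is. Origin: centre of the underside; z up.

How it is judged:
By the outcome, as a careful person would: the job done as asked, in the order asked, and still so for the second after the job is handed in, with the robot touching nothing.
It also fails if it takes over 144 s, if anything falls off the work surface, if the arm or the gripper's body presses on something with over 40 N, if the wrist force passes 120 N, or if a joint passes its speed limit or range.

### The arm

A 6-joint arm with a two-finger parallel gripper is mounted at the origin on the work surface. World frame = base frame: x ahead of the robot, y to its left, z up, the work surface at z = 0. Lengths are in mm, angles in rad, forces in N, time in s.
With the tool pointing down it reaches from about 350 to 775 mm from the base axis. Payload 7.3 kg.
Tool frame: the origin (TCP) lies at the very end of the fingers, on their centre line; the grasp point (between the pads) lies bot.grasp_offset behind it (bot.grasp_offset is the distance from the TCP to the grasp point, in mm); z points along the fingers, y is the line along which they close (so a half turn about z gives the same grasp; the last joint's range is limited). The gripper opens to 92 mm and grips with 3 to 60 N. Pads are 19 mm wide; open, the fingers measure 130 mm over their backs; the gripper's body (75 mm by 190 mm) begins 47 mm behind the grasp point.
Start: joints at [-1.434, 0.342, 1.524, -0, 1.275, -0.146], TCP at [146.521, -504.159, 226.741] pointing down, gripper open.
Joint ranges: [-2.53, 2.53], [-0.77, 2.02], [0.04, 2.7], [-1, 4.14], [0.28, 2.66], [-3.11, 3.11]. Speed limits (rad/s): [2.57, 2.57, 3.14, 3.14, 3.14, 3.14].

### API

Orientations are given as [roll, pitch, yaw] about the fixed x, y, z axes, in that order (R = Rz(yaw) Ry(pitch) Rx(roll)).
In Python, from plant import bot gives the robot as it stands. The module is installed in compiled form; this text tells all that it offers.
- The arm moves only by the shell command python3 -m handwheel 'ROWS'. ROWS is JSON, a list of rows, each an object of numbers: "claw": the finger opening in mm, from 0 to 91.8; "dx", "dy", "dz": the shift along the tool's x, y, z in mm; "rx", "ry", "rz": the turn, a rotation vector about the tool's x, y, z in rad. A call has 1 to 10 rows; each row shifts and turns the commanded pose from where the row before left it, along the tool's axes as they then stand; what a row does not reach is not made up. A row lasts 1/10 s, in which the tool goes at most 50 mm and 8.59 degrees, less where a joint would pass 70% of its speed; a pose out of reach is approached as far as the arm can. A call is refused whole if a number of a shift passes 50 or a number of a turn 0.15, either way. A call with a gripper value outside its range is refused whole. The fingers move at their own pace and stop on an object; the grip force is fixed at half the most. Time passes only in rows, so rows that do not move let the fingers close. It gives the time, the measured TCP pose, the force and the opening at its end, in the units of the state.
- bot.get_obs(): the state, without advancing time (a new reading comes with each control period).
- bot.capture(name): name is "scene" or "side" or "wrist"; returns a dict with "frame" (420x560x3 uint8, red, green, blue), "camera_matrix" (3x3 intrinsics, pixels), "k1" (the pictures are not rectified: a ray, as slopes to the right and down, at radius r is drawn at 1 + k1 r^2 times it, then the intrinsics apply), "view" (4x4, takes a point from world to camera coordinates); the wrist camera has in their place "mount" (4x4, takes a point from camera to tool coordinates, whose origin is the TCP and whose axes are the flange's). Camera axes: x right, y down, z forward; pixel columns grow to the right and rows downward; lengths in mm; the calibration is good to about 2 mm. A picture is of the moment at which its call begins: read the wrist's pose just before it. There is no depth.
- bot.close_job(): hands the job in, once; it reports no verdict.
The state is a dict: "time": time; "joint_positions": joint angles; "dq": joint speeds; "tau": joint torques, N m; "tool_pos": TCP position; "tcp_rot": TCP orientation; "contact_force": force on the tool from outside, world axes, zero at the start; "moment": the same for the moment, N m; "grip_width": finger opening in mm.
Only numpy, scipy, OpenCV 4.12 (cv2) and the standard library are available. Lean on these libraries where they do the work, as an engineer would, in place of code of your own. Each camera call takes 0.05 s, during which the arm holds its last target. There are 200 camera calls.

## Working session

There is one attempt and no reset: what is moved stays moved. The work goes in short steps, Python scripts to look and compute and a shell command to move; the robot and the scene stay as the last step left them, time stands still between calls to the robot, and variables do not carry over. Pictures are saved under pics/ and viewed, on a budget of 14 in all, crops included, one or two more only if the job needs it, and the job is handed in when it is done.

```bash
mkdir -p pics
python3 - <<'E'
from plant import bot
import cv2
print(bot.get_obs(), bot.grasp_offset)
for n in("scene","side","wrist"):
    c=bot.capture(n); cv2.imwrite(f"pics/{n}0.png",cv2.cvtColor(c["frame"],cv2.COLOR_RGB2BGR))
    print(n,{k:(v.tolist() if hasattr(v,'tolist') else v) for k,v in c.items() if k!="frame"})
E
```

```text
{'time': 0.0, 'joint_positions': array([-1.43402371e+00,  3.42737956e-01,  1.52499190e+00, -2.18277342e-05,
        1.27540595e+00, -1.45990783e-01]), 'dq': array([ 0.00097843, -0.00075371,  0.00101348,  0.00045529, -0.000153  ,
        0.00067883]), 'tau': array([ 1.15811695e-04, -4.31243598e+01, -2.44211608e+01,  7.18395668e-02,
        5.60213474e-02, -1.16346532e-04]), 'tool_pos': array([ 146.4450304 , -503.74602056,  226.04582721]), 'tcp_rot': array([-3.14006288e+00, -2.03836283e-04,  2.82769616e-01]), 'contact_force': array([ 0.63018883, -0.04218979,  0.3459137 ]), 'moment': array([-0.07796517,  0.00555583, -0.02323164]), 'grip_width': 91.95975996574943} 18.8
scene {'camera_matrix': [[410.45479431712874, 0.0, 279.4430644000684], [0.0, 410.45479431712874, 210.18533070685885], [0.0, 0.0, 1.0]], 'k1': -0.02269152663542926, 'view': [[0.3570581549115603, 0.9340588495453174, -0.006598454154604625, -199.76256107419638], [0.6019833704839185, -0.23550723836873425, -0.7629890971283627, -284.7691228538932], [-0.7142307019947923, 0.26845931956631786, -0.6463776744798785, 1211.889375766438]
[... 231 characters left out ...]
95762185, -0.022813146890502494, 538.0478693425563], [-0.1109811623712064, 0.5389816532330612, -0.8349742265943857, 109.89704718151096], [0.20885591785173294, -0.8087531170426796, -0.5498159703501347, 851.3410625060023], [0.0, 0.0, 0.0, 1.0]]}
wrist {'camera_matrix': [[295.9905197688897, 0.0, 277.40979747470607], [0.0, 295.9905197688897, 212.1638017984552], [0.0, 0.0, 1.0]], 'k1': -0.06577655288587715, 'mount': [[0.000980131751329038, -0.9602257957165228, -0.2792229585516204, 74.27486672300084], [0.9999992556415864, 0.0007382431743045773, 0.0009714490659652142, 0.8683182103934595], [-0.0007266760091048125, -0.27922370285773634, 0.9602258045399487, -158.23049001847687], [0.0, 0.0, 0.0, 1.0]]}
```

View pics/scene0.png

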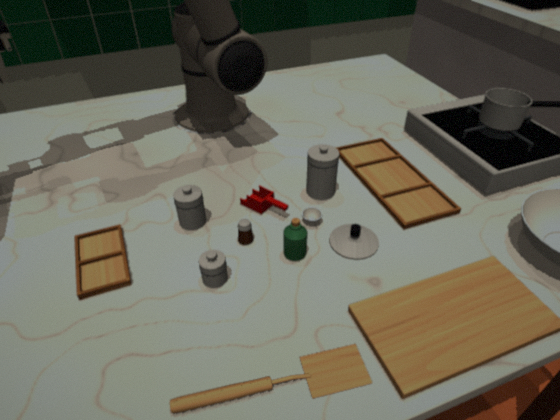

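View pics/side0.png

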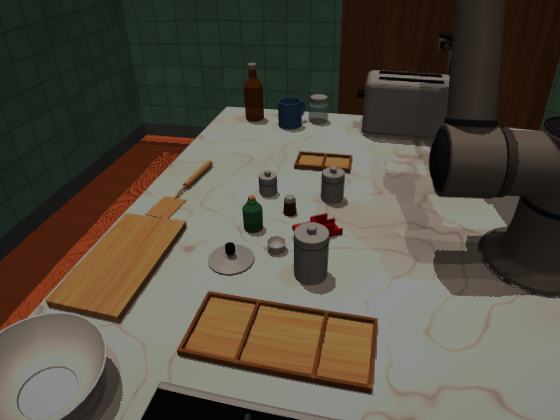

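Both views show the stock in the middle, with the tea tray at +y and the table tray at -y. I need enlarged crops to read pixels.

Run:
```python
import cv2,numpy as np
def crop(f,x0,y0,x1,y1,s,o):
    a=cv2.imread(f)[y0:y1,x0:x1]; a=cv2.resize(a,None,fx=s,fy=s,interpolation=cv2.INTER_CUBIC)
    a=np.clip(a.astype(float)*1.3,0,255).astype('uint8')
    for x in range((x0+19)//20*20,x1,20):
        cv2.line(a,(int((x-x0+.5)*s),0),(int((x-x0+.5)*s),6),(0,0,255),1); cv2.putText(a,str(x),(int((x-x0)*s)-8,16),0,.35,(0,0,255))
    for y in range((y0+19)//20*20,y1,20):
        cv2.line(a,(0,int((y-y0+.5)*s)),(6,int((y-y0+.5)*s)),(0,0,255),1); cv2.putText(a,str(y),(8,int((y-y0)*s)+4),0,.35,(0,0,255))
    cv2.imwrite(o,a)
crop('pics/scene0.png',65,130,465,300,2,'pics/sc1.png')
crop('pics/side0.png',175,145,385,390,2.44,'pics/si1.png')
```

```text
(no output)
```

View pics/sc1.png

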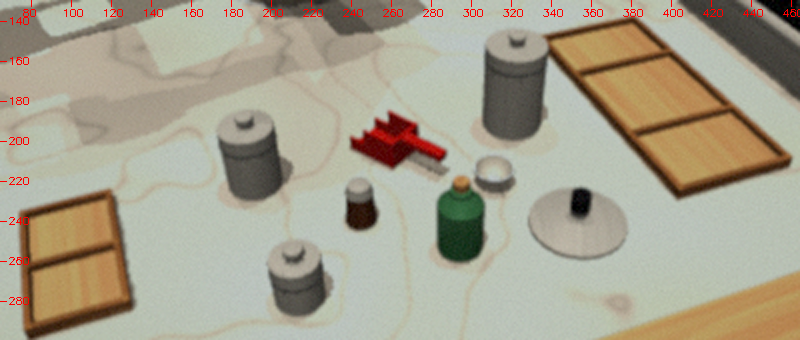

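View pics/si1.png

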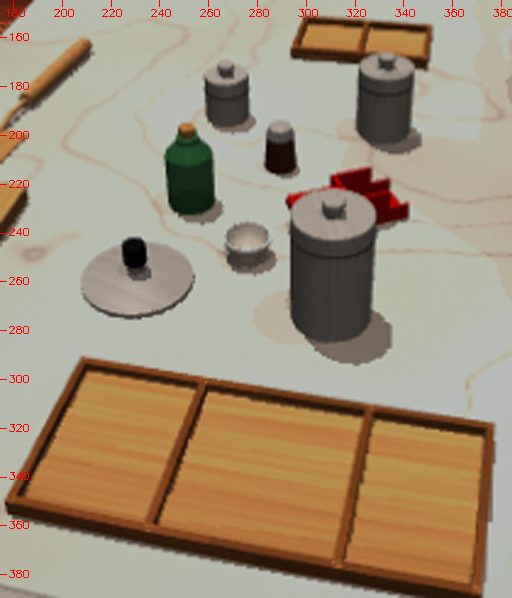

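The crops give readable knob tops and tray corners: big knob at scene (323,148) / side (312,227), cruet stopper at scene (295,220) / side (252,197). The scoop handle is partly hidden in the side view.

```bash
cat > h.py <<'E'
from plant import bot
import numpy as np, cv2
from scipy.optimize import least_squares
from scipy.spatial.transform import Rotation as R
K={'scene':(410.4548,279.443,210.185,-.0226915),'side':(422.5585,279.4026,206.8844,-.110337),'wrist':(295.99052,277.4098,212.1638,-.0657766)}
V={'scene':np.array([[0.3570581549115603,0.9340588495453174,-0.006598454154604625,-199.76256107419638],[0.6019833704839185,-0.23550723836873425,-0.7629890971283627,-284.7691228538932],[-0.7142307019947923,0.26845931956631786,-0.6463776744798785,1211.889375766438],[0,0,0,1]]),
'side':np.array([[-0.9716287290817653,-0.23540852395762185,-0.022813146890502494,538.0478693425563],[-0.1109811623712064,0.5389816532330612,-0.8349742265943857,109.89704718151096],[0.20885591785173294,-0.8087531170426796,-0.5498159703501347,851.3410625060023],[0,0,0,1]])}
M=np.array([[0.000980131751329038,-0.9602257957165228,-0.2792229585516204,74.27486672300084],[0.9999992556415864,0.0007382431743045773,0.0009714490659652142,0.8683182103934595],[-0.0007266760091048125,-0.27922370285773634,0.9602258045399487,-158.23049001847687],[0,0,0,1]])
def wview(pos,rpy):
    T=np.eye(4);T[:3,:3]=R.from_euler('xyz',rpy).as_matrix();T[:3,3]=pos
    return np.linalg.inv(T@M)
def proj(P,cam,view=None):
    view=V[cam] if view is None else view; f,cx,cy,k=K[cam]
    p=np.c_[np.atleast_2d(P),np.ones(len(np.atleast_2d(P)))]@view.T
    s=p[:,:2]/p[:,2:3]; s=s*(1+k*(s**2).sum(1,keepdims=True))
    return s*f+[cx,cy]
def tri(obs): # [(cam,view,(u,v))]
    r=least_squares(lambda P:np.concatenate([proj(P,c,v)[0]-uv for c,v,uv in obs]),[500,0,50])
    return r.x.round(1),np.abs(r.fun).max().round(1)
def onz(uv,z,cam,view=None):
    return least_squares(lambda p:proj([p[0],p[1],z],cam,view)[0]-uv,[500,0]).x.round(1)
def shoot(name,cam='wrist',box=None,s=1.4,gain=1.3):
    o=bot.get_obs(); c=bot.capture(cam); a=c['frame'][:,:,::-1]
    x0,y0,x1,y1=box or (0,0,560,420)
    a=cv2.resize(a[y0:y1,x0:x1],None,fx=s,fy=s,interpolation=cv2.INTER_CUBIC)
    a=np.clip(a.astype(float)*gain,0,255).astype('uint8')
    st=40 if s<2 else 20
    for x in range((x0+st-1)//st*st,x1,st): cv2.line(a,(int((x-x0+.5)*s),0),(int((x-x0+.5)*s),6),(0,0,255),1);cv2.putText(a,str(x),(int((x-x0)*s)-8,16),0,.35,(0,0,255))
    for y in range((y0+st-1)//st*st,y1,st): cv2.line(a,(0,int((y-y0+.5)*s)),(6,int((y-y0+.5)*s)),(0,0,255),1);cv2.putText(a,str(y),(8,int((y-y0)*s)+4),0,.35,(0,0,255))
    cv2.imwrite(f'pics/{name}.png',a)
    print(name,o['tool_pos'].round(1).tolist(),o['tcp_rot'].round(4).tolist(),o['grip_width'],o['time'])
def at(x,y,yaw,pos,rpy):
    "rows needed: shift in tool axes (now) and turn about tool z, to bring TCP to x,y with tool yaw (mod pi)"
    Rt=R.from_euler('xyz',rpy).as_matrix()
    return Rt.T@(np.array([x,y,pos[2]])-pos)
E
cat > t1.py <<'E'
from h import *
S=lambda u,v:np.array([65+u/2-.25,130+v/2-.25]); D=lambda u,v:np.array([175+u/2.44-.3,145+v/2.44-.3])
for n,a,b,h in [('big',(517,36),(335,199),116),('mid',(245,116),(386,58),88),('small',(294,246),(226,66),64),('cruet',(460,181),(187,127),84),('lid',(581,190),(135,241),40),('shaker',(359,183),(280,127),50),('dish',(494,163),(248,231),22)]:
    print(n,h,tri([('scene',None,S(*a)),('side',None,D(*b))]),onz(S(*a),h,'scene'),onz(D(*b),h,'side'))
for n,L,W,pts in [('tea',312,140,[(-1,-1,(547,42),(493,425)),(-1,1,(636,20),(480,590)),(1,1,(790,157),(6,501)),(1,-1,(681,189),(84,359))]),
 ('table',158,88,[(-1,-1,(22,213),(432,25)),(-1,1,(111,193),(429,65)),(1,1,(131,300),(292,57)),(1,-1,(27,331),(304,18))])]:
    for q in pts: print(q[:2],tri([('scene',None,S(*q[2])),('side',None,D(*q[3]))]))
    def f(p):
        c,s=np.cos(p[2]),np.sin(p[2]);r=[]
        for q in pts:
            x,y=q[0]*L/2,q[1]*W/2;P=[p[0]+c*x-s*y,p[1]+s*x+c*y,14]
            r+=[proj(P,'scene')[0]-S(*q[2]),proj(P,'side')[0]-D(*q[3])]
        return np.concatenate(r)
    r=least_squares(f,[500,0,0]);print(n,r.x.round(3),r.fun.round(1))
E
python3 t1.py
```

```text
big 116 (array([457.3, 136. , 115.5]), np.float64(0.3)) [459.4 135.7] [456.7 135.7]
mid 88 (array([ 454.1, -149.2,   87.2]), np.float64(0.3)) [ 454.3 -149.5] [ 454.3 -145.8]
small 64 (array([ 617.4, -143.5,   63.7]), np.float64(0.3)) [ 617.1 -143.7] [ 617.6 -141.1]
cruet 84 (array([612.3,   9.5,  83.4]), np.float64(0.2)) [612.5   9.2] [612.3  11.2]
lid 40 (array([624.1, 128.8,  43.3]), np.float64(0.2)) [620.8 130.8] [626.  125.2]
shaker 50 (array([543.2, -64.2,  47.2]), np.float64(0.3)) [545.5 -65.2] [542.7 -58.5]
dish 22 (array([541.3,  76.8,  27.4]), np.float64(0.1)) [535.7  79.7] [543.   69.9]
(-1, -1) (array([325.1, 243. ,  12. ]), np.float64(2.2))
(-1, 1) (array([323.7, 376. ,  12.1]), np.float64(1.5))
(1, 1) (array([631.8, 376.9,  13.5]), np.float64(0.6))
(1, -1) (array([630.5, 241. ,  13.6]), np.float64(0.4))
tea [ 4.77967e+02  3.08741e+02 -5.00000e-03] [-4.  -3.1  0.7 -0.7 -0.5 -2.3  0.   2.1  2.   0.7 -1.2 -0.1 -0.7  1.
 -1.4 -1.4]
(-1, -1) (array([ 426.6, -375.8,   13.5]), np.float64(0.5))
(-1, 1) (array([ 420.4, -292.3,    5.9]), np.float64(0.1))
(1, 1) (array([ 575.6, -285.8,    6.9]), np.float64(1.3))
(1, -1) (array([ 581.7, -372.1,   12. ]), np.float64(0.2))
table [ 5.03205e+02 -3.30422e+02  3.20000e-02] [-0.9 -0.7 -0.   0.2  0.8 -2.6 -0.7 -2.2  1.2 -0.1 -0.7 -3.3 -0.1  0.2
 -0.5 -0.8]
```

```bash
python3 -m handwheel '[{"dz":-20,"rz":0.141},{"dz":-20,"rz":0.141},{"dx":28,"dy":-36},{"dx":28,"dy":-36},{"dx":28,"dy":-36},{"dx":28,"dy":-36},{"dx":28,"dy":-36},{"dx":28,"dy":-36},{"dx":28,"dy":-36},{"dx":28,"dy":-36}]'
python3 -m handwheel '[{"dx":28,"dy":-36},{"dx":28,"dy":-36},{"dx":28,"dy":-36},{"dx":28,"dy":-36},{"dx":28,"dy":-36},{"dx":28,"dy":-36},{},{},{}]'
python3 -c "
from h import *
shoot('w1')
print(onz((286.2,206),34,'scene'),onz((259.7,199.7),30,'scene'))"
```

```text
w1 [146.5, -503.8, 226.2] [-3.1405, -0.0002, 0.2828] 92.07474625425641 0.15
[514.6  32. ] [471.   -9.9]invalid input at $[0]: expected keys claw, dx, dy, dz, rx, ry, rz
invalid input at $[0]: expected keys claw, dx, dy, dz, rx, ry, rz
```

View pics/w1.png

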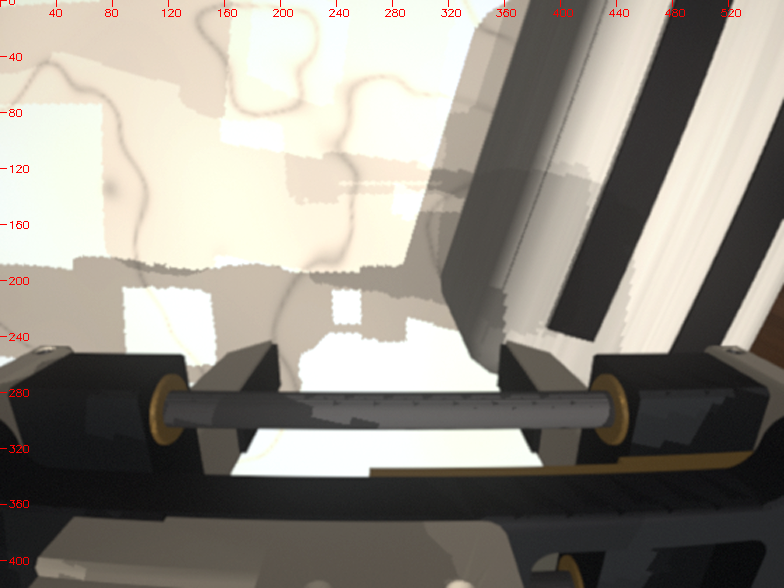

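Wrist camera sees only ahead of the fingers (the gripper fills rows below about 240). Both calls were refused because a row needs all seven keys. I'll retry with the target behind the scoop.

```bash
python3 -m handwheel '[{"claw":91,"dx":0,"dy":0,"dz":-20,"rx":0,"ry":0,"rz":0.141},{"claw":91,"dx":0,"dy":0,"dz":-20,"rx":0,"ry":0,"rz":0.141},{"claw":91,"dx":34,"dy":-36,"dz":0,"rx":0,"ry":0,"rz":0},{"claw":91,"dx":34,"dy":-36,"dz":0,"rx":0,"ry":0,"rz":0},{"claw":91,"dx":34,"dy":-36,"dz":0,"rx":0,"ry":0,"rz":0},{"claw":91,"dx":34,"dy":-36,"dz":0,"rx":0,"ry":0,"rz":0},{"claw":91,"dx":34,"dy":-36,"dz":0,"rx":0,"ry":0,"rz":0},{"claw":91,"dx":20,"dy":-45,"dz":0,"rx":0,"ry":0,"rz":0},{"claw":91,"dx":20,"dy":-45,"dz":0,"rx":0,"ry":0,"rz":0},{"claw":91,"dx":20,"dy":-45,"dz":0,"rx":0,"ry":0,"rz":0}]'
python3 -m handwheel '[{"claw":91,"dx":12,"dy":-48,"dz":0,"rx":0,"ry":0,"rz":0},{"claw":91,"dx":12,"dy":-48,"dz":0,"rx":0,"ry":0,"rz":0},{"claw":91,"dx":12,"dy":-48,"dz":0,"rx":0,"ry":0,"rz":0},{"claw":91,"dx":8,"dy":-48,"dz":0,"rx":0,"ry":0,"rz":0},{"claw":91,"dx":0,"dy":-10,"dz":0,"rx":0,"ry":0,"rz":0},{"claw":91,"dx":0,"dy":0,"dz":0,"rx":0,"ry":0,"rz":0},{"claw":91,"dx":0,"dy":0,"dz":0,"rx":0,"ry":0,"rz":0}]'
python3 -c "
from h import *
shoot('w2')"
```

```text
time: 1.2
tool_pos: [376.7, -187.0, 266.7]
tcp_rot: [3.141, -0.0, 0.001]
contact_force: [0.8, -0.5, -0.6]
grip_width: 91.1
time: 1.9
tool_pos: [420.0, 12.3, 266.6]
tcp_rot: [3.141, 0.0, 0.001]
contact_force: [0.1, 0.2, -0.6]
grip_width: 90.9
w2 [420.0, 12.3, 266.6] [3.1409, 0.0003, 0.0009] 90.87291171560805 1.9
```

View pics/w2.png

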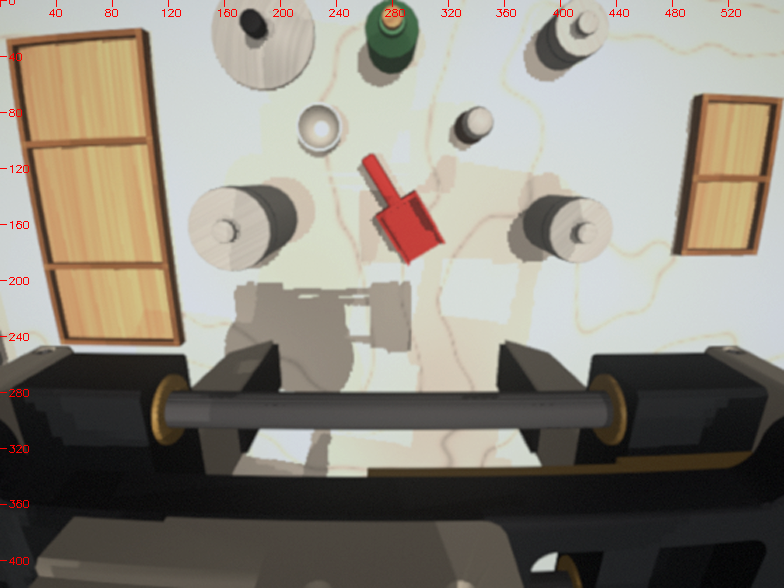

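The wrist view at z 267 shows everything. The scoop handle end is at crop (371,156), its bowl joint at (396,204), and the front corners at (410,263) and (443,241). Next I combine the views.

```bash
cat > t2.py <<'E'
from h import *
W=wview([420,12.3,266.6],[3.1409,.0003,.0009]); w=lambda u,v:np.array([u/1.4-.15,v/1.4-.15])
S=lambda u,v:np.array([65+u/2-.25,130+v/2-.25]); D=lambda u,v:np.array([175+u/2.44-.3,145+v/2.44-.3])
for n,a,b,c,h in [('big',(517,36),(335,199),(223,231),116),('mid',(245,116),(386,58),(585,232),88),('small',(294,246),(226,66),(588,23),64),('cruet',(460,181),(187,127),(392,18),84),('lid',(581,190),(135,241),(253,24),40)]:
    print(n,h,tri([('scene',None,S(*a)),('side',None,D(*b)),('wrist',W,w(*c))]),onz(w(*c),h,'wrist',W))
print('hend',tri([('scene',None,S(442,152)),('wrist',W,w(371,157))]),onz(w(371,157),34,'wrist',W),'joint',onz(w(396,204),34,'wrist',W))
for c in((410,263),(443,241)): print('front',onz(w(*c),0,'wrist',W),onz(w(*c),34,'wrist',W))
for n,P in(('tea',[(147,29),(183,344),(59,346),(8,40)]),('tab',[(698,95),(674,254),(757,255),(782,98)])): print(n,[onz(w(*c),14,'wrist',W).tolist() for c in P])
E
python3 t2.py
```

```text
big 116 (array([456.3, 135.8, 115.2]), np.float64(0.7)) [456.  135.3]
mid 88 (array([ 452.9, -150.4,   87.3]), np.float64(0.8)) [ 452.5 -150.7]
small 64 (array([ 616.6, -145.7,   63.9]), np.float64(1.2)) [ 616.1 -146.9]
cruet 84 (array([610.3,   9.2,  82. ]), np.float64(1.2)) [609.1   8.8]
lid 40 (array([621.8, 126.3,  40.3]), np.float64(1.8)) [620.7 124.9]
hend (array([512.5,  28.2,  33.8]), np.float64(1.7)) [512.1  26.9] joint [470.4   4.1]
front [407.9 -11.5] [414.8  -9.7]
front [431.  -45.1] [436.1 -40.6]
tea [[628.9, 231.4], [321.5, 234.1], [317.2, 380.5], [629.8, 374.3]]
tab [[576.2, -284.1], [421.9, -285.3], [422.2, -381.8], [579.6, -376.2]]
```

The points agree within 1 to 2 mm, and heights and sizes are right. At the scoop, the gripper body (190 mm long) would overlap the big container by about 6 mm. No order is prescribed, so I take the big container first.

```bash
python3 -m handwheel '[{"claw":91,"dx":12,"dy":-41,"dz":0,"rx":0,"ry":0,"rz":0},{"claw":91,"dx":12,"dy":-41,"dz":0,"rx":0,"ry":0,"rz":0},{"claw":91,"dx":12.5,"dy":-41.3,"dz":0,"rx":0,"ry":0,"rz":0},{"claw":91,"dx":0,"dy":0,"dz":0,"rx":0,"ry":0,"rz":0},{"claw":91,"dx":0,"dy":0,"dz":40,"rx":0,"ry":0,"rz":0},{"claw":91,"dx":0,"dy":0,"dz":40,"rx":0,"ry":0,"rz":0},{"claw":91,"dx":0,"dy":0,"dz":40,"rx":0,"ry":0,"rz":0},{"claw":91,"dx":0,"dy":0,"dz":20,"rx":0,"ry":0,"rz":0},{"claw":91,"dx":0,"dy":0,"dz":0,"rx":0,"ry":0,"rz":0}]'
python3 -m handwheel '[{"claw":91,"dx":0,"dy":0,"dz":20,"rx":0,"ry":0,"rz":0},{"claw":91,"dx":0,"dy":0,"dz":20,"rx":0,"ry":0,"rz":0},{"claw":91,"dx":0,"dy":0,"dz":20,"rx":0,"ry":0,"rz":0},{"claw":91,"dx":0,"dy":0,"dz":6,"rx":0,"ry":0,"rz":0},{"claw":91,"dx":0,"dy":0,"dz":0,"rx":0,"ry":0,"rz":0}]'
python3 -m handwheel '[{"claw":60,"dx":0,"dy":0,"dz":0,"rx":0,"ry":0,"rz":0},{"claw":60,"dx":0,"dy":0,"dz":0,"rx":0,"ry":0,"rz":0},{"claw":60,"dx":0,"dy":0,"dz":0,"rx":0,"ry":0,"rz":0},{"claw":60,"dx":0,"dy":0,"dz":0,"rx":0,"ry":0,"rz":0},{"claw":60,"dx":0,"dy":0,"dz":0,"rx":0,"ry":0,"rz":0}]'
```

```text
time: 2.85
tool_pos: [454.8, 134.1, 124.1]
tcp_rot: [3.14, 0.006, -0.002]
contact_force: [0.0, -0.1, 0.2]
grip_width: 91.0
time: 3.35
tool_pos: [457.0, 135.6, 61.1]
tcp_rot: [3.141, -0.0, -0.0]
contact_force: [0.7, -0.0, 0.6]
grip_width: 91.0
time: 3.85
tool_pos: [457.0, 136.6, 61.3]
tcp_rot: [-3.141, -0.001, 0.001]
contact_force: [-0.3, 1.6, 5.1]
grip_width: 65.3
```

```bash
python3 -m handwheel '[{"claw":60,"dx":0,"dy":0,"dz":-20,"rx":0,"ry":0,"rz":0},{"claw":60,"dx":0,"dy":0,"dz":-30,"rx":0,"ry":0,"rz":0},{"claw":60,"dx":0,"dy":0,"dz":-40,"rx":0,"ry":0,"rz":0},{"claw":60,"dx":0,"dy":0,"dz":-40,"rx":0,"ry":0,"rz":0},{"claw":60,"dx":-6,"dy":-30,"dz":-30,"rx":0,"ry":0,"rz":0},{"claw":60,"dx":-7,"dy":-36,"dz":-20,"rx":0,"ry":0,"rz":0},{"claw":60,"dx":-7,"dy":-36,"dz":-10,"rx":0,"ry":0,"rz":0},{"claw":60,"dx":-7,"dy":-36,"dz":0,"rx":0,"ry":0,"rz":0},{"claw":60,"dx":0,"dy":-35,"dz":0,"rx":0,"ry":0,"rz":0},{"claw":60,"dx":0,"dy":0,"dz":0,"rx":0,"ry":0,"rz":0}]'
python3 -m handwheel '[{"claw":60,"dx":0,"dy":0,"dz":0,"rx":0,"ry":0,"rz":0},{"claw":60,"dx":0,"dy":0,"dz":0,"rx":0,"ry":0,"rz":0}]'
python3 -c "
from h import *
shoot('w3')"
```

```text
time: 4.85
tool_pos: [428.2, 312.7, 249.8]
tcp_rot: [-3.141, 0.001, 0.005]
contact_force: [1.3, 0.6, -2.7]
grip_width: 64.9
time: 5.05
tool_pos: [429.1, 308.5, 250.1]
tcp_rot: [3.14, 0.001, 0.0]
contact_force: [-0.3, 0.4, -3.1]
grip_width: 65.6
w3 [429.1, 308.5, 250.1] [3.1403, 0.0013, 0.0004] 65.5585118771639 5.05
```

View pics/w3.png

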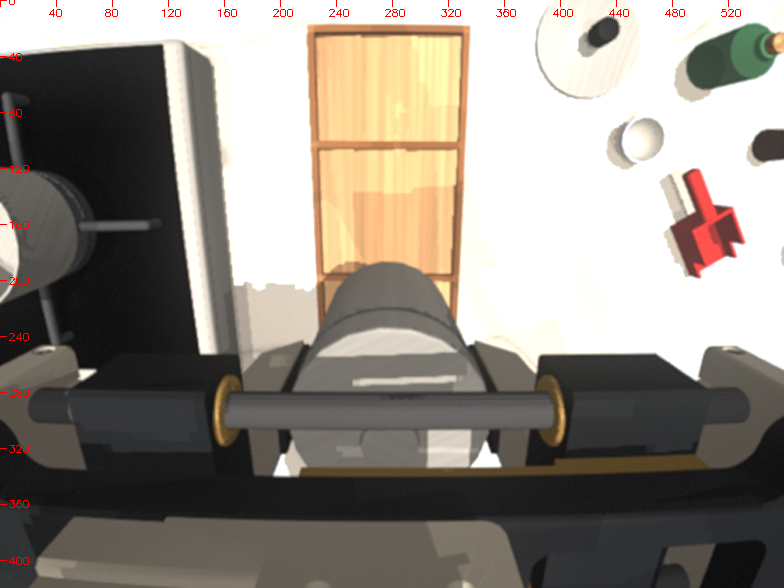

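Big container is held. The tray ahead shows its far corners at crop (310,26) and (469,27), and its dividers at rows 145 and 275. Next I locate them.

Run:
```python
from h import *
W=wview([429.1,308.5,250.1],[3.1403,.0013,.0004]); w=lambda u,v:np.array([u/1.4-.15,v/1.4-.15])
pts=[((156,70),(310,26)),((156,-70),(469,27)),((57,64),(317,145.5)),((57,-64),(461,145)),((-67,64),(322,276)),((-67,-64),(454,275)),((156,0),(389,26))]
for q,c in pts: print(q,onz(w(*c),14,'wrist',W))
def f(p,z=14):
    c,s=np.cos(p[2]),np.sin(p[2]);return np.concatenate([proj([p[0]+c*x-s*y,p[1]+s*x+c*y,z],'wrist',W)[0]-w(*cc) for (x,y),cc in pts])
r=least_squares(f,[476,307,0]);print(r.x.round(3),r.fun.round(1))
```

```text
(156, 70) [630.  374.4]
(156, -70) [629.5 238.4]
(57, 64) [531.3 371.8]
(57, -64) [531.9 241.6]
(-67, 64) [410.  372.1]
(-67, -64) [411.1 243. ]
(156, 0) [629.6 306.9]
[ 4.74748e+02  3.06978e+02 -2.00000e-03] [-1.9 -0.8  1.5 -1.   0.7 -0.5 -1.   0.2  0.8  1.5 -0.2  2.5  0.2 -1.1]
```

```bash
python3 -m handwheel '[{"claw":60,"dx":30,"dy":0,"dz":0,"rx":0,"ry":0,"rz":0},{"claw":60,"dx":40,"dy":1,"dz":0,"rx":0,"ry":0,"rz":0},{"claw":60,"dx":40,"dy":0,"dz":20,"rx":0,"ry":0,"rz":0},{"claw":60,"dx":30,"dy":0,"dz":30,"rx":0,"ry":0,"rz":0},{"claw":60,"dx":11,"dy":0,"dz":40,"rx":0,"ry":0,"rz":0},{"claw":60,"dx":0,"dy":0,"dz":40,"rx":0,"ry":0,"rz":0},{"claw":60,"dx":0,"dy":0,"dz":20,"rx":0,"ry":0,"rz":0},{"claw":60,"dx":0,"dy":0,"dz":10,"rx":0,"ry":0,"rz":0},{"claw":60,"dx":0,"dy":0,"dz":0,"rx":0,"ry":0,"rz":0},{"claw":60,"dx":0,"dy":0,"dz":0,"rx":0,"ry":0,"rz":0}]'
python3 -m handwheel '[{"claw":60,"dx":0,"dy":0,"dz":8,"rx":0,"ry":0,"rz":0},{"claw":60,"dx":0,"dy":0,"dz":6,"rx":0,"ry":0,"rz":0},{"claw":60,"dx":0,"dy":0,"dz":3,"rx":0,"ry":0,"rz":0},{"claw":60,"dx":0,"dy":0,"dz":2,"rx":0,"ry":0,"rz":0},{"claw":60,"dx":0,"dy":0,"dz":0,"rx":0,"ry":0,"rz":0},{"claw":60,"dx":0,"dy":0,"dz":0,"rx":0,"ry":0,"rz":0}]'
```

```text
time: 6.1
tool_pos: [581.4, 308.4, 92.2]
tcp_rot: [-3.141, -0.002, 0.0]
contact_force: [0.3, -0.4, -3.2]
grip_width: 65.5
time: 6.7
tool_pos: [580.5, 308.6, 71.8]
tcp_rot: [-3.142, -0.0, 0.001]
contact_force: [-0.8, -0.5, -3.1]
grip_width: 65.5
```

```bash
python3 -m handwheel '[{"claw":60,"dx":0,"dy":0,"dz":2,"rx":0,"ry":0,"rz":0},{"claw":60,"dx":0,"dy":0,"dz":1,"rx":0,"ry":0,"rz":0},{"claw":60,"dx":0,"dy":0,"dz":1,"rx":0,"ry":0,"rz":0},{"claw":60,"dx":0,"dy":0,"dz":0,"rx":0,"ry":0,"rz":0},{"claw":60,"dx":0,"dy":0,"dz":0,"rx":0,"ry":0,"rz":0}]'
```

```text
time: 7.2
tool_pos: [580.4, 308.5, 67.7]
tcp_rot: [3.141, -0.0, 0.001]
contact_force: [0.3, -0.7, -3.3]
grip_width: 65.4
```

```bash
python3 -m handwheel '[{"claw":60,"dx":0,"dy":0,"dz":0.5,"rx":0,"ry":0,"rz":0},{"claw":60,"dx":0,"dy":0,"dz":0.5,"rx":0,"ry":0,"rz":0},{"claw":60,"dx":0,"dy":0,"dz":0,"rx":0,"ry":0,"rz":0},{"claw":60,"dx":0,"dy":0,"dz":0,"rx":0,"ry":0,"rz":0}]'
python3 -c "
from h import *
shoot('s4','side',(150,120,430,400),2)"
```

```text
time: 7.6
tool_pos: [580.6, 308.5, 67.3]
tcp_rot: [-3.141, -0.001, 0.001]
contact_force: [-2.1, 0.2, 3.8]
grip_width: 65.3
s4 [580.6, 308.5, 67.3] [-3.1415, -0.0008, 0.0008] 65.30395253810696 7.6
```

Contact felt at the expected height (67.3 against 61.3 + 6), so I release, rise, and go over the scoop.

```bash
python3 -m handwheel '[{"claw":75,"dx":0,"dy":0,"dz":0,"rx":0,"ry":0,"rz":0},{"claw":88,"dx":0,"dy":0,"dz":0,"rx":0,"ry":0,"rz":0},{"claw":91,"dx":0,"dy":0,"dz":0,"rx":0,"ry":0,"rz":0},{"claw":91,"dx":0,"dy":0,"dz":-10,"rx":0,"ry":0,"rz":0},{"claw":91,"dx":0,"dy":0,"dz":-30,"rx":0,"ry":0,"rz":0},{"claw":91,"dx":0,"dy":0,"dz":-45,"rx":0,"ry":0,"rz":0},{"claw":91,"dx":0,"dy":0,"dz":-45,"rx":0,"ry":0,"rz":0},{"claw":91,"dx":-10,"dy":40,"dz":0,"rx":0,"ry":0,"rz":0},{"claw":91,"dx":-14,"dy":43,"dz":0,"rx":0,"ry":0,"rz":0},{"claw":91,"dx":-14,"dy":43,"dz":0,"rx":0,"ry":0,"rz":0}]'
python3 -m handwheel '[{"claw":60,"dx":-14,"dy":43,"dz":0,"rx":0,"ry":0,"rz":0},{"claw":40,"dx":-14,"dy":43,"dz":0,"rx":0,"ry":0,"rz":0},{"claw":40,"dx":-14,"dy":43,"dz":0,"rx":0,"ry":0,"rz":0},{"claw":40,"dx":-16,"dy":42,"dz":0,"rx":0,"ry":0,"rz":0},{"claw":40,"dx":0,"dy":0,"dz":0,"rx":0,"ry":0,"rz":-0.13},{"claw":40,"dx":0,"dy":0,"dz":0,"rx":0,"ry":0,"rz":-0.13},{"claw":40,"dx":0,"dy":0,"dz":0,"rx":0,"ry":0,"rz":-0.13},{"claw":40,"dx":0,"dy":0,"dz":0,"rx":0,"ry":0,"rz":-0.13},{"claw":40,"dx":0,"dy":0,"dz":0,"rx":0,"ry":0,"rz":0},{"claw":40,"dx":0,"dy":0,"dz":0,"rx":0,"ry":0,"rz":0}]'
python3 -c "
from h import *
a=cv2.imread('pics/s4.png')
shoot('s5','side',(150,120,430,400),2)"
```

```text
time: 8.65
tool_pos: [542.0, 181.4, 197.7]
tcp_rot: [-3.142, -0.002, 0.002]
contact_force: [0.3, 0.2, 1.0]
grip_width: 90.7
time: 9.65
tool_pos: [484.8, 11.4, 197.2]
tcp_rot: [3.141, -0.001, 0.517]
contact_force: [1.0, 0.5, -1.0]
grip_width: 39.9
s5 [484.8, 11.4, 197.2] [3.141, -0.0006, 0.5174] 39.891469836561186 9.65
```

View pics/s5.png

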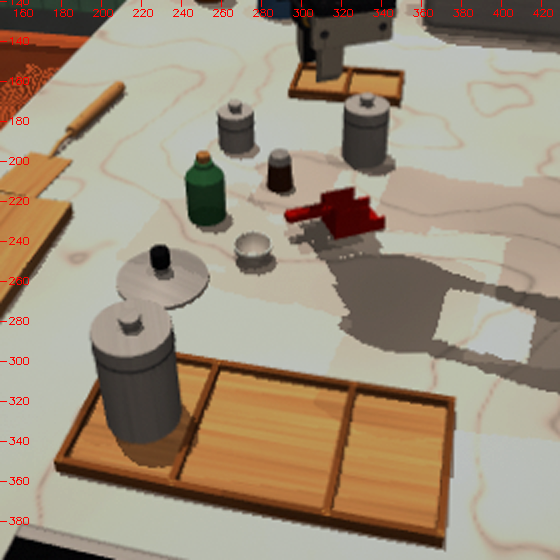

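Big container stands inside the far compartment. The scoop handle end is now clear in the side view at crop (287,214), with the bowl joint at about (325,210).

Run:
```python
from h import *
d=lambda u,v:np.array([150+u/2-.25,120+v/2-.25])
W=wview([420,12.3,266.6],[3.1409,.0003,.0009])
print(tri([('side',None,d(287,213)),('wrist',W,(371/1.4,157/1.4)),('scene',None,(286,206))]))
P=np.array([[512.4,27.5,34],[470.4,4.1,34],[464.7,0,0]]); print((proj(P,'side')-[150,120])*2)
print(tri([('side',None,d(324,206)),('wrist',W,(396/1.4,204/1.4))]))
```

```text
(array([512.8,  28.5,  32.3]), np.float64(1.8))
[[289.13475259 210.10906529]
 [330.94527109 202.45283839]
 [335.81094834 225.67203927]]
(array([472.1,   4.3,  30.1]), np.float64(2.9))
```

```bash
python3 -m handwheel '[{"claw":40,"dx":0,"dy":0,"dz":30,"rx":0,"ry":0,"rz":0},{"claw":40,"dx":0,"dy":0,"dz":45,"rx":0,"ry":0,"rz":0},{"claw":40,"dx":0,"dy":0,"dz":45,"rx":0,"ry":0,"rz":0},{"claw":40,"dx":0,"dy":0,"dz":35,"rx":0,"ry":0,"rz":0},{"claw":40,"dx":0,"dy":0,"dz":20,"rx":0,"ry":0,"rz":0},{"claw":40,"dx":0,"dy":0,"dz":8,"rx":0,"ry":0,"rz":0},{"claw":40,"dx":0,"dy":0,"dz":3,"rx":0,"ry":0,"rz":0},{"claw":40,"dx":0,"dy":0,"dz":0,"rx":0,"ry":0,"rz":0}]'
python3 -m handwheel '[{"claw":8,"dx":0,"dy":0,"dz":0,"rx":0,"ry":0,"rz":0},{"claw":8,"dx":0,"dy":0,"dz":0,"rx":0,"ry":0,"rz":0},{"claw":8,"dx":0,"dy":0,"dz":0,"rx":0,"ry":0,"rz":0},{"claw":8,"dx":0,"dy":0,"dz":0,"rx":0,"ry":0,"rz":0},{"claw":8,"dx":0,"dy":0,"dz":0,"rx":0,"ry":0,"rz":0}]'
```

```text
time: 10.5
tool_pos: [485.2, 11.3, 11.3]
tcp_rot: [3.141, -0.001, 0.52]
contact_force: [-0.3, -0.2, 0.0]
grip_width: 40.0
time: 11.0
tool_pos: [484.9, 11.4, 11.1]
tcp_rot: [3.141, -0.001, 0.521]
contact_force: [-0.3, 1.3, 3.8]
grip_width: 13.4
```

```bash
python3 -m handwheel '[{"claw":8,"dx":0,"dy":0,"dz":-15,"rx":0,"ry":0,"rz":0},{"claw":8,"dx":0,"dy":0,"dz":-35,"rx":0,"ry":0,"rz":0},{"claw":8,"dx":0,"dy":0,"dz":-40,"rx":0,"ry":0,"rz":0},{"claw":8,"dx":0,"dy":0,"dz":-40,"rx":0,"ry":0,"rz":-0.14},{"claw":8,"dx":0,"dy":0,"dz":0,"rx":0,"ry":0,"rz":-0.14},{"claw":8,"dx":0,"dy":0,"dz":0,"rx":0,"ry":0,"rz":-0.14},{"claw":8,"dx":0,"dy":0,"dz":0,"rx":0,"ry":0,"rz":-0.14},{"claw":8,"dx":0,"dy":0,"dz":0,"rx":0,"ry":0,"rz":-0.14},{"claw":8,"dx":0,"dy":0,"dz":0,"rx":0,"ry":0,"rz":-0.14},{"claw":8,"dx":0,"dy":0,"dz":0,"rx":0,"ry":0,"rz":-0.14}]'
python3 -m handwheel '[{"claw":8,"dx":30,"dy":-9,"dz":0,"rx":0,"ry":0,"rz":-0.07},{"claw":8,"dx":40,"dy":-16,"dz":0,"rx":0,"ry":0,"rz":0},{"claw":8,"dx":42,"dy":-16,"dz":0,"rx":0,"ry":0,"rz":0},{"claw":8,"dx":42,"dy":-16,"dz":0,"rx":0,"ry":0,"rz":0},{"claw":8,"dx":42,"dy":-16,"dz":0,"rx":0,"ry":0,"rz":0},{"claw":8,"dx":42,"dy":-16,"dz":0,"rx":0,"ry":0,"rz":0},{"claw":8,"dx":42,"dy":-16,"dz":0,"rx":0,"ry":0,"rz":0},{"claw":8,"dx":39,"dy":-14,"dz":0,"rx":0,"ry":0,"rz":0},{"claw":8,"dx":0,"dy":0,"dz":0,"rx":0,"ry":0,"rz":0},{"claw":8,"dx":0,"dy":0,"dz":0,"rx":0,"ry":0,"rz":0}]'
python3 -c "
from h import *
shoot('s6','side',(150,120,430,400),2)"
```

```text
time: 12.0
tool_pos: [484.4, 11.4, 140.6]
tcp_rot: [-3.141, 0.0, 1.507]
contact_force: [-0.3, -0.0, -0.8]
grip_width: 13.7
time: 13.0
tool_pos: [367.1, 331.4, 140.4]
tcp_rot: [-3.141, 0.001, 1.573]
contact_force: [0.3, -0.8, -0.7]
grip_width: 13.5
s6 [367.1, 331.4, 140.4] [-3.1412, 0.0008, 1.5733] 13.457810657861234 13.0
```

View pics/s6.png

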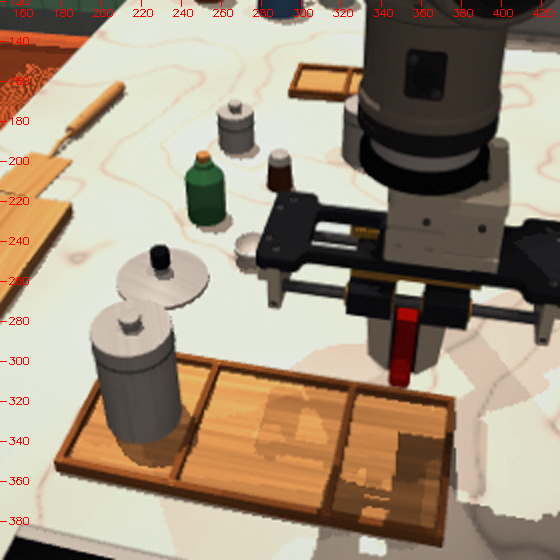

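The scoop is held. I check the handle end, at crop (401,375), against a level scoop.

Run:
```python
from h import *
for dz in (0,-5,5):
  P=np.array([[367,331.4+32,140.4+22.9+dz],[367,331.4+32,140.4+10.9+dz],[367,340,163.3]]); print(dz,((proj(P,'side')-[150,120])*2).round(0).tolist())
```

```text
0 [[401.0, 372.0], [399.0, 384.0], [404.0, 347.0]]
-5 [[400.0, 377.0], [399.0, 390.0], [404.0, 347.0]]
5 [[401.0, 366.0], [400.0, 379.0], [404.0, 347.0]]
```

Level. I set it down.

```bash
python3 -m handwheel '[{"claw":8,"dx":-1,"dy":-1,"dz":25,"rx":0,"ry":0,"rz":0},{"claw":8,"dx":0,"dy":0,"dz":35,"rx":0,"ry":0,"rz":0},{"claw":8,"dx":0,"dy":0,"dz":30,"rx":0,"ry":0,"rz":0},{"claw":8,"dx":0,"dy":0,"dz":18,"rx":0,"ry":0,"rz":0},{"claw":8,"dx":0,"dy":0,"dz":8,"rx":0,"ry":0,"rz":0},{"claw":8,"dx":0,"dy":0,"dz":3,"rx":0,"ry":0,"rz":0},{"claw":8,"dx":0,"dy":0,"dz":2,"rx":0,"ry":0,"rz":0},{"claw":8,"dx":0,"dy":0,"dz":0,"rx":0,"ry":0,"rz":0},{"claw":8,"dx":0,"dy":0,"dz":0,"rx":0,"ry":0,"rz":0}]'
python3 -m handwheel '[{"claw":8,"dx":0,"dy":0,"dz":1,"rx":0,"ry":0,"rz":0},{"claw":8,"dx":0,"dy":0,"dz":0.5,"rx":0,"ry":0,"rz":0},{"claw":8,"dx":0,"dy":0,"dz":0,"rx":0,"ry":0,"rz":0}]'
```

```text
time: 13.95
tool_pos: [367.2, 330.2, 20.5]
tcp_rot: [3.14, -0.001, 1.571]
contact_force: [0.6, -0.4, -0.2]
grip_width: 13.5
time: 14.25
tool_pos: [366.7, 330.0, 18.3]
tcp_rot: [3.141, 0.0, 1.571]
contact_force: [-0.5, -0.4, -0.2]
grip_width: 13.6
```

```bash
python3 -m handwheel '[{"claw":8,"dx":0,"dy":0,"dz":0.5,"rx":0,"ry":0,"rz":0},{"claw":8,"dx":0,"dy":0,"dz":0,"rx":0,"ry":0,"rz":0},{"claw":8,"dx":0,"dy":0,"dz":0,"rx":0,"ry":0,"rz":0}]'; python3 -m handwheel '[{"claw":8,"dx":0,"dy":0,"dz":0.5,"rx":0,"ry":0,"rz":0},{"claw":8,"dx":0,"dy":0,"dz":0,"rx":0,"ry":0,"rz":0},{"claw":8,"dx":0,"dy":0,"dz":0,"rx":0,"ry":0,"rz":0}]'
```

```text
time: 14.55
tool_pos: [366.7, 329.9, 17.6]
tcp_rot: [-3.142, 0.0, 1.571]
contact_force: [-0.0, 0.0, -1.0]
grip_width: 13.6
time: 14.85
tool_pos: [366.8, 330.0, 17.2]
tcp_rot: [3.141, 0.0, 1.571]
contact_force: [-0.1, 0.7, 0.2]
grip_width: 13.8
```

```bash
python3 -m handwheel '[{"claw":8,"dx":0,"dy":0,"dz":0.5,"rx":0,"ry":0,"rz":0},{"claw":8,"dx":0,"dy":0,"dz":0,"rx":0,"ry":0,"rz":0},{"claw":20,"dx":0,"dy":0,"dz":0,"rx":0,"ry":0,"rz":0},{"claw":34,"dx":0,"dy":0,"dz":0,"rx":0,"ry":0,"rz":0},{"claw":34,"dx":0,"dy":0,"dz":0,"rx":0,"ry":0,"rz":0},{"claw":34,"dx":0,"dy":0,"dz":-10,"rx":0,"ry":0,"rz":0},{"claw":34,"dx":0,"dy":0,"dz":-35,"rx":0,"ry":0,"rz":0},{"claw":34,"dx":0,"dy":0,"dz":-45,"rx":0,"ry":0,"rz":0},{"claw":34,"dx":0,"dy":0,"dz":-45,"rx":0,"ry":0,"rz":0},{"claw":40,"dx":0,"dy":0,"dz":-30,"rx":0,"ry":0,"rz":0}]'
python3 -m handwheel '[{"claw":44,"dx":-29,"dy":36,"dz":0,"rx":0,"ry":0,"rz":0},{"claw":44,"dx":-29,"dy":36,"dz":0,"rx":0,"ry":0,"rz":0},{"claw":44,"dx":-29,"dy":36,"dz":0,"rx":0,"ry":0,"rz":0},{"claw":44,"dx":-29,"dy":36,"dz":0,"rx":0,"ry":0,"rz":0},{"claw":44,"dx":-29,"dy":37,"dz":0,"rx":0,"ry":0,"rz":0},{"claw":44,"dx":-29,"dy":37,"dz":0,"rx":0,"ry":0,"rz":0},{"claw":44,"dx":-29.5,"dy":36.7,"dz":0,"rx":0,"ry":0,"rz":0},{"claw":44,"dx":0,"dy":0,"dz":0,"rx":0,"ry":0,"rz":0},{"claw":44,"dx":0,"dy":0,"dz":0,"rx":0,"ry":0,"rz":0}]'
python3 -c "
from h import *
shoot('s7','side',(150,120,430,400),2)"
```

```text
time: 15.85
tool_pos: [367.3, 330.4, 185.6]
tcp_rot: [3.138, -0.002, 1.571]
contact_force: [0.6, 0.2, -0.9]
grip_width: 37.7
time: 16.75
tool_pos: [621.5, 125.6, 181.5]
tcp_rot: [-3.141, -0.0, 1.569]
contact_force: [-0.7, -0.5, -0.4]
grip_width: 43.9
s7 [621.5, 125.6, 181.5] [-3.1407, -0.0001, 1.5688] 43.911875510670214 16.75
```

View pics/s7.png

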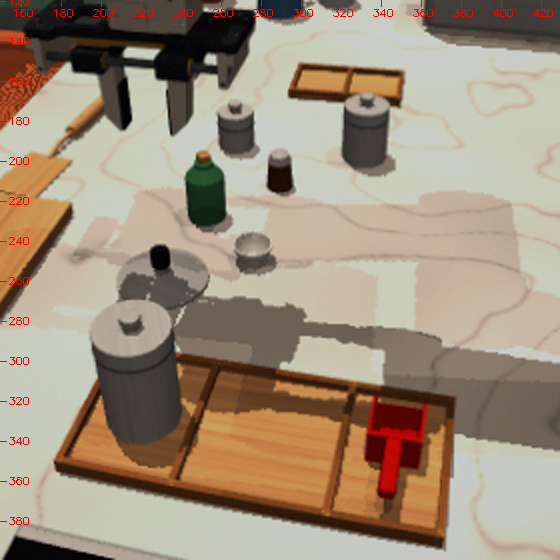

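The scoop lies in the near compartment. I check its ends numerically and the lid knob before descending.

Run:
```python
from h import *
d=lambda u,v:np.array([150+u/2-.25,120+v/2-.25])
for n,c,z in [('frontL',(374,399),40),('frontR',(427,404),40),('backL',(367,461),6),('backR',(420,469),6),('handle end top',(389,484),40),('handle end bottom',(387,496),28),
 ('rim low-y at scoop',(402,389),14),('rim outer high-y',(385,530),14),('corner nl',(455,398),14),('corner nh',(443,540),14),('divider',(349,385),14),('divider hi',(328,513),14)]:
    print(n,onz(d(*c),z,'side'))
print(onz(d(160,247),40,'side'))
```

```text
frontL [388.6 279.3]
frontR [345.6 275.9]
backL [387.4 315.7]
backR [344.7 314.8]
handle end top [366.8 359.6]
handle end bottom [367.1 361.7]
rim low-y at scoop [367.8 239.7]
rim outer high-y [365.2 381.6]
corner nl [322.  240.8]
corner nh [322.4 381.5]
divider [413.5 244.5]
divider hi [409.  375.9]
[626.8 124.7]
```

Scoop spans about y 250–360, inside the compartment. Now the lid.

```bash
python3 -m handwheel '[{"claw":44,"dx":0.5,"dy":0,"dz":30,"rx":0,"ry":0,"rz":0},{"claw":44,"dx":0,"dy":0,"dz":40,"rx":0,"ry":0,"rz":0},{"claw":44,"dx":0,"dy":0,"dz":40,"rx":0,"ry":0,"rz":0},{"claw":44,"dx":0,"dy":0,"dz":30,"rx":0,"ry":0,"rz":0},{"claw":44,"dx":0,"dy":0,"dz":15,"rx":0,"ry":0,"rz":0},{"claw":44,"dx":0,"dy":0,"dz":7,"rx":0,"ry":0,"rz":0},{"claw":44,"dx":0,"dy":0,"dz":1.5,"rx":0,"ry":0,"rz":0},{"claw":44,"dx":0,"dy":0,"dz":0,"rx":0,"ry":0,"rz":0},{"claw":44,"dx":0,"dy":0,"dz":0,"rx":0,"ry":0,"rz":0}]'
python3 -m handwheel '[{"claw":14,"dx":0,"dy":0,"dz":0,"rx":0,"ry":0,"rz":0},{"claw":14,"dx":0,"dy":0,"dz":0,"rx":0,"ry":0,"rz":0},{"claw":14,"dx":0,"dy":0,"dz":0,"rx":0,"ry":0,"rz":0},{"claw":14,"dx":0,"dy":0,"dz":0,"rx":0,"ry":0,"rz":0},{"claw":14,"dx":0,"dy":0,"dz":0,"rx":0,"ry":0,"rz":0}]'
```

```text
time: 17.7
tool_pos: [622.4, 127.1, 19.9]
tcp_rot: [3.139, -0.0, 1.571]
contact_force: [0.7, -0.4, -0.8]
grip_width: 43.9
time: 18.2
tool_pos: [622.1, 126.9, 18.6]
tcp_rot: [3.14, -0.0, 1.571]
contact_force: [1.7, 0.1, 3.4]
grip_width: 19.2
```

```bash
python3 -m handwheel '[{"claw":14,"dx":0,"dy":0,"dz":-10,"rx":0,"ry":0,"rz":0},{"claw":14,"dx":0,"dy":0,"dz":-30,"rx":0,"ry":0,"rz":0},{"claw":14,"dx":0,"dy":0,"dz":-40,"rx":0,"ry":0,"rz":0},{"claw":14,"dx":0,"dy":0,"dz":-40,"rx":0,"ry":0,"rz":0.1},{"claw":14,"dx":0,"dy":0,"dz":-40,"rx":0,"ry":0,"rz":0.14},{"claw":14,"dx":0,"dy":0,"dz":0,"rx":0,"ry":0,"rz":0.14},{"claw":14,"dx":0,"dy":0,"dz":0,"rx":0,"ry":0,"rz":0.14},{"claw":14,"dx":0,"dy":0,"dz":0,"rx":0,"ry":0,"rz":0.14},{"claw":14,"dx":0,"dy":0,"dz":0,"rx":0,"ry":0,"rz":0.14},{"claw":14,"dx":0,"dy":0,"dz":0,"rx":0,"ry":0,"rz":0.14}]'
python3 -m handwheel '[{"claw":14,"dx":0,"dy":0,"dz":0,"rx":0,"ry":0,"rz":0.14},{"claw":14,"dx":0,"dy":0,"dz":0,"rx":0,"ry":0,"rz":0.14},{"claw":14,"dx":0,"dy":0,"dz":0,"rx":0,"ry":0,"rz":0.14},{"claw":14,"dx":0,"dy":0,"dz":0,"rx":0,"ry":0,"rz":0.14},{"claw":14,"dx":0,"dy":0,"dz":0,"rx":0,"ry":0,"rz":0.07},{"claw":14,"dx":0,"dy":0,"dz":0,"rx":0,"ry":0,"rz":0},{"claw":14,"dx":-20,"dy":-24,"dz":0,"rx":0,"ry":0,"rz":0},{"claw":14,"dx":-30,"dy":-36,"dz":0,"rx":0,"ry":0,"rz":0},{"claw":14,"dx":-30,"dy":-36,"dz":0,"rx":0,"ry":0,"rz":0},{"claw":14,"dx":-30,"dy":-36,"dz":0,"rx":0,"ry":0,"rz":0}]'
python3 -m handwheel '[{"claw":14,"dx":-27,"dy":-32,"dz":0,"rx":0,"ry":0,"rz":0},{"claw":14,"dx":-14,"dy":-16,"dz":0,"rx":0,"ry":0,"rz":0},{"claw":14,"dx":0,"dy":0,"dz":0,"rx":0,"ry":0,"rz":0},{"claw":14,"dx":0,"dy":0,"dz":0,"rx":0,"ry":0,"rz":0},{"claw":14,"dx":0,"dy":0,"dz":0,"rx":0,"ry":0,"rz":0}]'
python3 -c "
from h import *
shoot('s8','side',(150,100,430,400),2)"
```

```text
time: 19.2
tool_pos: [620.7, 127.0, 178.3]
tcp_rot: [-3.141, 0.001, 0.625]
contact_force: [0.9, 0.5, -1.3]
grip_width: 19.4
time: 20.2
tool_pos: [509.8, 259.7, 178.3]
tcp_rot: [3.141, 0.001, 0.002]
contact_force: [-0.5, 1.1, -1.3]
grip_width: 18.9
time: 20.7
tool_pos: [471.0, 306.0, 178.2]
tcp_rot: [3.141, -0.0, 0.001]
contact_force: [-0.4, 0.3, -1.5]
grip_width: 19.1
s8 [471.0, 306.0, 178.2] [3.1412, -0.0002, 0.0006] 19.07160694044564 20.7
```

View pics/s8.png

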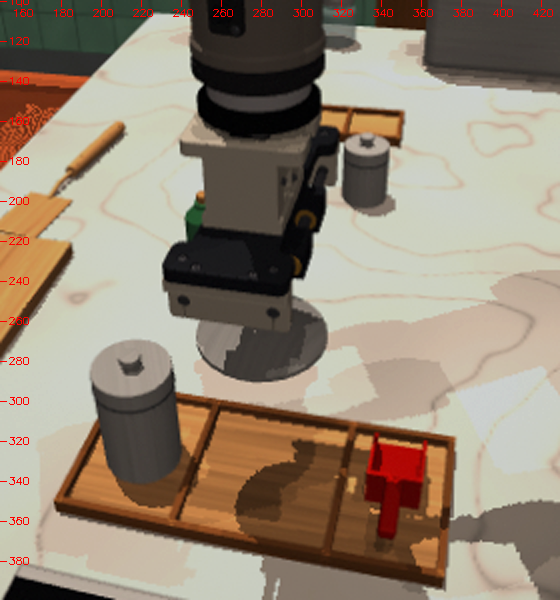

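Lid hangs level over the middle compartment; lowering.

```bash
python3 -m handwheel '[{"claw":14,"dx":0,"dy":-1,"dz":30,"rx":0,"ry":0,"rz":0},{"claw":14,"dx":0,"dy":0,"dz":40,"rx":0,"ry":0,"rz":0},{"claw":14,"dx":0,"dy":0,"dz":40,"rx":0,"ry":0,"rz":0},{"claw":14,"dx":0,"dy":0,"dz":20,"rx":0,"ry":0,"rz":0},{"claw":14,"dx":0,"dy":0,"dz":12,"rx":0,"ry":0,"rz":0},{"claw":14,"dx":0,"dy":0,"dz":6,"rx":0,"ry":0,"rz":0},{"claw":14,"dx":0,"dy":0,"dz":3,"rx":0,"ry":0,"rz":0},{"claw":14,"dx":0,"dy":0,"dz":0,"rx":0,"ry":0,"rz":0},{"claw":14,"dx":0,"dy":0,"dz":0,"rx":0,"ry":0,"rz":0}]'
python3 -m handwheel '[{"claw":14,"dx":0,"dy":0,"dz":1,"rx":0,"ry":0,"rz":0},{"claw":14,"dx":0,"dy":0,"dz":0.5,"rx":0,"ry":0,"rz":0},{"claw":14,"dx":0,"dy":0,"dz":0,"rx":0,"ry":0,"rz":0},{"claw":14,"dx":0,"dy":0,"dz":0,"rx":0,"ry":0,"rz":0}]'
```

```text
time: 21.65
tool_pos: [471.0, 308.1, 28.2]
tcp_rot: [-3.141, -0.002, 0.001]
contact_force: [-0.7, -0.4, -3.2]
grip_width: 19.4
time: 22.05
tool_pos: [470.3, 307.9, 25.8]
tcp_rot: [3.142, -0.0, 0.001]
contact_force: [-0.3, 0.3, -2.1]
grip_width: 19.6
```

```bash
python3 -m handwheel '[{"claw":14,"dx":0,"dy":0,"dz":0.7,"rx":0,"ry":0,"rz":0},{"claw":14,"dx":0,"dy":0,"dz":0,"rx":0,"ry":0,"rz":0},{"claw":14,"dx":0,"dy":0,"dz":0,"rx":0,"ry":0,"rz":0}]'; python3 -m handwheel '[{"claw":14,"dx":0,"dy":0,"dz":0.6,"rx":0,"ry":0,"rz":0},{"claw":14,"dx":0,"dy":0,"dz":0,"rx":0,"ry":0,"rz":0},{"claw":14,"dx":0,"dy":0,"dz":0,"rx":0,"ry":0,"rz":0}]'
```

```text
time: 22.35
tool_pos: [470.2, 307.8, 24.9]
tcp_rot: [3.141, 0.0, 0.001]
contact_force: [-0.3, -0.9, -2.4]
grip_width: 18.9
time: 22.65
tool_pos: [470.4, 307.9, 24.6]
tcp_rot: [-3.142, -0.0, 0.001]
contact_force: [-1.4, -0.9, 2.4]
grip_width: 19.4
```

```bash
python3 -m handwheel '[{"claw":24,"dx":0,"dy":0,"dz":0,"rx":0,"ry":0,"rz":0},{"claw":40,"dx":0,"dy":0,"dz":0,"rx":0,"ry":0,"rz":0},{"claw":44,"dx":0,"dy":0,"dz":0,"rx":0,"ry":0,"rz":0},{"claw":44,"dx":0,"dy":0,"dz":-10,"rx":0,"ry":0,"rz":0},{"claw":44,"dx":0,"dy":0,"dz":-35,"rx":0,"ry":0,"rz":0},{"claw":60,"dx":0,"dy":0,"dz":-45,"rx":0,"ry":0,"rz":0},{"claw":80,"dx":0,"dy":0,"dz":-45,"rx":0,"ry":0,"rz":0},{"claw":91,"dx":20,"dy":42,"dz":-25,"rx":0,"ry":0,"rz":0},{"claw":91,"dx":20,"dy":43,"dz":0,"rx":0,"ry":0,"rz":0},{"claw":91,"dx":20,"dy":43,"dz":0,"rx":0,"ry":0,"rz":0}]'
python3 -m handwheel '[{"claw":91,"dx":20,"dy":43,"dz":0,"rx":0,"ry":0,"rz":0},{"claw":91,"dx":20,"dy":43,"dz":0,"rx":0,"ry":0,"rz":0},{"claw":91,"dx":20,"dy":43,"dz":0,"rx":0,"ry":0,"rz":0},{"claw":91,"dx":20,"dy":42,"dz":0,"rx":0,"ry":0,"rz":0},{"claw":91,"dx":0,"dy":0,"dz":0,"rx":0,"ry":0,"rz":0},{"claw":91,"dx":0,"dy":0,"dz":0,"rx":0,"ry":0,"rz":0},{"claw":91,"dx":0,"dy":0,"dz":0,"rx":0,"ry":0,"rz":0}]'
python3 -c "
from h import *
shoot('s9','side',(150,100,430,400),2)"
```

```text
time: 23.65
tool_pos: [530.2, 181.2, 185.2]
tcp_rot: [-3.141, -0.003, 0.002]
contact_force: [1.3, -1.2, -1.3]
grip_width: 79.5
time: 24.35
tool_pos: [609.0, 12.1, 183.4]
tcp_rot: [-3.141, 0.0, 0.001]
contact_force: [-0.0, 0.1, -0.4]
grip_width: 91.3
s9 [609.0, 12.1, 183.4] [-3.1413, 0.0002, 0.0015] 91.2894068984756 24.35
```

View pics/s9.png

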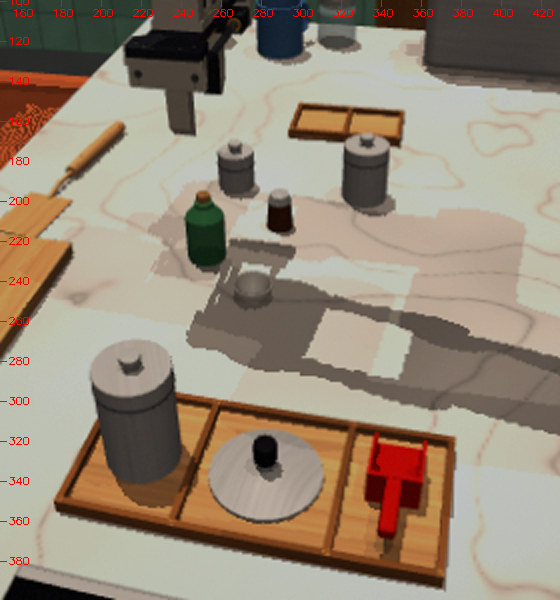

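Tea kit complete: the lid sits flat in the middle, clear of both dividers. Now the cruet.

```bash
python3 -m handwheel '[{"claw":91,"dx":1.5,"dy":2.8,"dz":30,"rx":0,"ry":0,"rz":0},{"claw":91,"dx":0,"dy":0,"dz":40,"rx":0,"ry":0,"rz":0},{"claw":91,"dx":0,"dy":0,"dz":40,"rx":0,"ry":0,"rz":0},{"claw":91,"dx":0,"dy":0,"dz":30,"rx":0,"ry":0,"rz":0},{"claw":91,"dx":0,"dy":0,"dz":14,"rx":0,"ry":0,"rz":0},{"claw":91,"dx":0,"dy":0,"dz":4,"rx":0,"ry":0,"rz":0},{"claw":91,"dx":0,"dy":0,"dz":0,"rx":0,"ry":0,"rz":0},{"claw":91,"dx":0,"dy":0,"dz":0,"rx":0,"ry":0,"rz":0}]'
python3 -m handwheel '[{"claw":60,"dx":0,"dy":0,"dz":0,"rx":0,"ry":0,"rz":0},{"claw":38,"dx":0,"dy":0,"dz":0,"rx":0,"ry":0,"rz":0},{"claw":38,"dx":0,"dy":0,"dz":0,"rx":0,"ry":0,"rz":0},{"claw":38,"dx":0,"dy":0,"dz":0,"rx":0,"ry":0,"rz":0},{"claw":38,"dx":0,"dy":0,"dz":0,"rx":0,"ry":0,"rz":0},{"claw":38,"dx":0,"dy":0,"dz":0,"rx":0,"ry":0,"rz":0}]'
```

```text
time: 25.2
tool_pos: [612.2, 8.5, 26.9]
tcp_rot: [3.141, -0.003, 0.001]
contact_force: [0.5, 0.7, 0.0]
grip_width: 91.2
time: 25.8
tool_pos: [610.9, 8.4, 25.0]
tcp_rot: [3.142, 0.0, 0.001]
contact_force: [0.8, 0.9, 1.4]
grip_width: 48.0
```

```bash
python3 -m handwheel '[{"claw":38,"dx":0,"dy":0,"dz":0,"rx":0,"ry":0,"rz":0},{"claw":38,"dx":0,"dy":0,"dz":0,"rx":0,"ry":0,"rz":0},{"claw":38,"dx":0,"dy":0,"dz":0,"rx":0,"ry":0,"rz":0}]'
```

```text
time: 26.1
tool_pos: [611.0, 8.5, 25.1]
tcp_rot: [-3.142, -0.0, 0.001]
contact_force: [0.2, 2.3, 0.5]
grip_width: 43.5
```

```bash
python3 -m handwheel '[{"claw":38,"dx":0,"dy":0,"dz":-10,"rx":0,"ry":0,"rz":0},{"claw":38,"dx":0,"dy":0,"dz":-30,"rx":0,"ry":0,"rz":0},{"claw":38,"dx":0,"dy":0,"dz":-40,"rx":0,"ry":0,"rz":0},{"claw":38,"dx":0,"dy":0,"dz":-45,"rx":0,"ry":0,"rz":0},{"claw":38,"dx":0,"dy":0,"dz":-45,"rx":0,"ry":0,"rz":0},{"claw":38,"dx":-15,"dy":25,"dz":-35,"rx":0,"ry":0,"rz":0},{"claw":38,"dx":-24,"dy":38,"dz":0,"rx":0,"ry":0,"rz":0},{"claw":38,"dx":-24,"dy":38,"dz":0,"rx":0,"ry":0,"rz":0},{"claw":38,"dx":-24,"dy":38,"dz":0,"rx":0,"ry":0,"rz":0},{"claw":38,"dx":-24,"dy":38,"dz":0,"rx":0,"ry":0,"rz":0}]'
python3 -m handwheel '[{"claw":38,"dx":-24,"dy":38,"dz":0,"rx":0,"ry":0,"rz":0},{"claw":38,"dx":-24,"dy":38,"dz":0,"rx":0,"ry":0,"rz":0},{"claw":38,"dx":-24,"dy":38,"dz":0,"rx":0,"ry":0,"rz":0},{"claw":38,"dx":-18,"dy":32,"dz":0,"rx":0,"ry":0,"rz":0},{"claw":38,"dx":-10,"dy":16,"dz":0,"rx":0,"ry":0,"rz":0},{"claw":38,"dx":0,"dy":0,"dz":0,"rx":0,"ry":0,"rz":0},{"claw":38,"dx":0,"dy":0,"dz":0,"rx":0,"ry":0,"rz":0},{"claw":38,"dx":0,"dy":0,"dz":0,"rx":0,"ry":0,"rz":0}]'
python3 -c "
from h import *
shoot('w10')"
```

```text
time: 27.1
tool_pos: [498.7, -169.9, 230.7]
tcp_rot: [3.141, -0.0, 0.001]
contact_force: [1.6, -0.8, -1.3]
grip_width: 43.2
time: 27.9
tool_pos: [400.6, -329.9, 230.3]
tcp_rot: [-3.141, -0.0, 0.002]
contact_force: [-0.2, -0.1, -1.9]
grip_width: 43.1
w10 [400.6, -329.9, 230.3] [-3.1413, -0.0001, 0.0017] 43.06496057364351 27.9
```

View pics/w10.png

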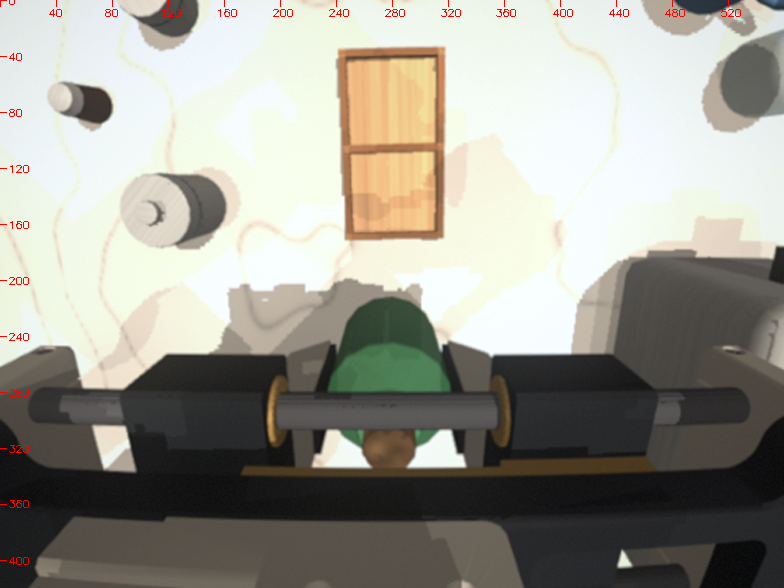

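Cruet held upright. The table tray's corners are at crop (339,48), (445,48), (443,238) and (345,239), with the divider at row 147.

Run:
```python
from h import *
W=wview([400.6,-329.9,230.3],[-3.1413,-.0001,.0017]); w=lambda u,v:np.array([u/1.4-.15,v/1.4-.15])
pts=[((79,44),(339,48)),((79,-44),(445,48)),((-79,-44),(443,238)),((-79,44),(345,239)),((0,0),(394,147))]
for q,c in pts: print(q,onz(w(*c),14,'wrist',W))
def f(p):
    c,s=np.cos(p[2]),np.sin(p[2]);return np.concatenate([proj([p[0]+c*x-s*y,p[1]+s*x+c*y,14],'wrist',W)[0]-w(*cc) for (x,y),cc in pts])
r=least_squares(f,[500,-331,0]);print(r.x.round(3),r.fun.round(1))
c=np.cos(r.x[2]);s=np.sin(r.x[2]);print(r.x[:2]-38*np.array([c,s]),r.x[:2]+38*np.array([c,s]))
```

```text
(79, 44) [ 578.5 -289.9]
(79, -44) [ 578.8 -376.8]
(-79, -44) [ 422.  -380.3]
(-79, 44) [ 420.8 -291.5]
(0, 0) [ 500.3 -335.4]
[ 5.00059e+02 -3.34784e+02  1.40000e-02] [-0.2  0.1  0.8 -0.8 -0.3  0.2  0.3  0.3 -0.5  0.2]
[ 462.06277241 -335.3169538 ] [ 538.0553034  -334.25147994]
```

```bash
python3 -m handwheel '[{"claw":38,"dx":25,"dy":1.6,"dz":0,"rx":0,"ry":0,"rz":0},{"claw":38,"dx":25,"dy":2,"dz":20,"rx":0,"ry":0,"rz":0},{"claw":38,"dx":12.4,"dy":0,"dz":35,"rx":0,"ry":0,"rz":0},{"claw":38,"dx":0,"dy":0,"dz":40,"rx":0,"ry":0,"rz":0},{"claw":38,"dx":0,"dy":0,"dz":40,"rx":0,"ry":0,"rz":0},{"claw":38,"dx":0,"dy":0,"dz":30,"rx":0,"ry":0,"rz":0},{"claw":38,"dx":0,"dy":0,"dz":15,"rx":0,"ry":0,"rz":0},{"claw":38,"dx":0,"dy":0,"dz":10,"rx":0,"ry":0,"rz":0},{"claw":38,"dx":0,"dy":0,"dz":5,"rx":0,"ry":0,"rz":0},{"claw":38,"dx":0,"dy":0,"dz":0,"rx":0,"ry":0,"rz":0}]'
python3 -m handwheel '[{"claw":38,"dx":0,"dy":0,"dz":2,"rx":0,"ry":0,"rz":0},{"claw":38,"dx":0,"dy":0,"dz":0,"rx":0,"ry":0,"rz":0},{"claw":38,"dx":0,"dy":0,"dz":0,"rx":0,"ry":0,"rz":0},{"claw":38,"dx":0,"dy":0,"dz":0,"rx":0,"ry":0,"rz":0}]'
```

```text
time: 28.95
tool_pos: [463.0, -334.0, 35.2]
tcp_rot: [3.141, -0.0, 0.002]
contact_force: [0.1, -0.5, -0.6]
grip_width: 43.7
time: 29.35
tool_pos: [462.8, -334.6, 33.6]
tcp_rot: [3.141, -0.001, 0.001]
contact_force: [-0.8, -0.5, -1.7]
grip_width: 43.2
```

```bash
python3 -m handwheel '[{"claw":38,"dx":0,"dy":0,"dz":1.3,"rx":0,"ry":0,"rz":0},{"claw":38,"dx":0,"dy":0,"dz":0.5,"rx":0,"ry":0,"rz":0},{"claw":38,"dx":0,"dy":0,"dz":0,"rx":0,"ry":0,"rz":0},{"claw":38,"dx":0,"dy":0,"dz":0,"rx":0,"ry":0,"rz":0}]'
python3 -m handwheel '[{"claw":38,"dx":0,"dy":0,"dz":0.6,"rx":0,"ry":0,"rz":0},{"claw":38,"dx":0,"dy":0,"dz":0,"rx":0,"ry":0,"rz":0},{"claw":38,"dx":0,"dy":0,"dz":0,"rx":0,"ry":0,"rz":0}]'
```

```text
time: 29.75
tool_pos: [462.6, -334.4, 31.2]
tcp_rot: [3.142, 0.0, 0.001]
contact_force: [-0.2, -0.9, -1.0]
grip_width: 43.2
time: 30.05
tool_pos: [462.7, -334.4, 31.1]
tcp_rot: [3.141, -0.0, 0.001]
contact_force: [-1.5, 1.5, 2.6]
grip_width: 43.3
```

```bash
python3 -m handwheel '[{"claw":55,"dx":0,"dy":0,"dz":0,"rx":0,"ry":0,"rz":0},{"claw":75,"dx":0,"dy":0,"dz":0,"rx":0,"ry":0,"rz":0},{"claw":91,"dx":0,"dy":0,"dz":0,"rx":0,"ry":0,"rz":0},{"claw":91,"dx":0,"dy":0,"dz":0,"rx":0,"ry":0,"rz":0},{"claw":91,"dx":0,"dy":0,"dz":-10,"rx":0,"ry":0,"rz":0},{"claw":91,"dx":0,"dy":0,"dz":-35,"rx":0,"ry":0,"rz":0},{"claw":91,"dx":0,"dy":0,"dz":-45,"rx":0,"ry":0,"rz":0},{"claw":91,"dx":0,"dy":0,"dz":-45,"rx":0,"ry":0,"rz":0},{"claw":91,"dx":20,"dy":-25,"dz":-15,"rx":0,"ry":0,"rz":0},{"claw":91,"dx":30,"dy":-36,"dz":0,"rx":0,"ry":0,"rz":0}]'
python3 -m handwheel '[{"claw":91,"dx":30,"dy":-36,"dz":0,"rx":0,"ry":0,"rz":0},{"claw":91,"dx":30,"dy":-36,"dz":0,"rx":0,"ry":0,"rz":0},{"claw":91,"dx":30,"dy":-36,"dz":0,"rx":0,"ry":0,"rz":0},{"claw":91,"dx":14,"dy":-20,"dz":0,"rx":0,"ry":0,"rz":0},{"claw":91,"dx":0,"dy":0,"dz":0,"rx":0,"ry":0,"rz":0},{"claw":91,"dx":0,"dy":0,"dz":0,"rx":0,"ry":0,"rz":0},{"claw":91,"dx":0,"dy":0,"dz":0,"rx":0,"ry":0,"rz":0}]'
```

```text
time: 31.05
tool_pos: [513.6, -275.4, 185.3]
tcp_rot: [3.136, -0.006, -0.003]
contact_force: [0.3, 0.0, -0.2]
grip_width: 90.8
time: 31.75
tool_pos: [615.9, -146.2, 181.0]
tcp_rot: [3.141, 0.0, -0.0]
contact_force: [-0.8, 0.3, 0.7]
grip_width: 90.9
```

```bash
python3 -m handwheel '[{"claw":91,"dx":0.7,"dy":-0.5,"dz":30,"rx":0,"ry":0,"rz":0},{"claw":91,"dx":0,"dy":0,"dz":40,"rx":0,"ry":0,"rz":0},{"claw":91,"dx":0,"dy":0,"dz":40,"rx":0,"ry":0,"rz":0},{"claw":91,"dx":0,"dy":0,"dz":30,"rx":0,"ry":0,"rz":0},{"claw":91,"dx":0,"dy":0,"dz":16,"rx":0,"ry":0,"rz":0},{"claw":91,"dx":0,"dy":0,"dz":7,"rx":0,"ry":0,"rz":0},{"claw":91,"dx":0,"dy":0,"dz":0,"rx":0,"ry":0,"rz":0},{"claw":91,"dx":0,"dy":0,"dz":0,"rx":0,"ry":0,"rz":0}]'
python3 -m handwheel '[{"claw":60,"dx":0,"dy":0,"dz":0,"rx":0,"ry":0,"rz":0},{"claw":40,"dx":0,"dy":0,"dz":0,"rx":0,"ry":0,"rz":0},{"claw":40,"dx":0,"dy":0,"dz":0,"rx":0,"ry":0,"rz":0},{"claw":40,"dx":0,"dy":0,"dz":0,"rx":0,"ry":0,"rz":0},{"claw":40,"dx":0,"dy":0,"dz":0,"rx":0,"ry":0,"rz":0},{"claw":40,"dx":0,"dy":0,"dz":0,"rx":0,"ry":0,"rz":0},{"claw":40,"dx":0,"dy":0,"dz":0,"rx":0,"ry":0,"rz":0},{"claw":40,"dx":0,"dy":0,"dz":0,"rx":0,"ry":0,"rz":0}]'
```

```text
time: 32.55
tool_pos: [617.7, -145.6, 19.0]
tcp_rot: [3.141, -0.002, -0.0]
contact_force: [0.4, 0.2, -0.1]
grip_width: 90.6
time: 33.35
tool_pos: [617.2, -144.8, 17.7]
tcp_rot: [3.141, -0.0, 0.001]
contact_force: [0.4, -0.3, 1.0]
grip_width: 45.6
```

```bash
python3 -m handwheel '[{"claw":40,"dx":0,"dy":0,"dz":-10,"rx":0,"ry":0,"rz":0},{"claw":40,"dx":0,"dy":0,"dz":-30,"rx":0,"ry":0,"rz":0},{"claw":40,"dx":0,"dy":0,"dz":-45,"rx":0,"ry":0,"rz":0},{"claw":40,"dx":0,"dy":0,"dz":-45,"rx":0,"ry":0,"rz":0},{"claw":40,"dx":-10,"dy":26,"dz":0,"rx":0,"ry":0,"rz":0},{"claw":40,"dx":-16,"dy":38,"dz":0,"rx":0,"ry":0,"rz":0},{"claw":40,"dx":-16,"dy":38,"dz":0,"rx":0,"ry":0,"rz":0},{"claw":40,"dx":-16,"dy":38,"dz":0,"rx":0,"ry":0,"rz":0},{"claw":40,"dx":-13,"dy":32,"dz":0,"rx":0,"ry":0,"rz":0},{"claw":40,"dx":-7,"dy":16,"dz":0,"rx":0,"ry":0,"rz":0}]'
python3 -m handwheel '[{"claw":40,"dx":0,"dy":0,"dz":0,"rx":0,"ry":0,"rz":0},{"claw":40,"dx":0,"dy":0,"dz":0,"rx":0,"ry":0,"rz":0},{"claw":40,"dx":0,"dy":0,"dz":30,"rx":0,"ry":0,"rz":0},{"claw":40,"dx":0,"dy":0,"dz":40,"rx":0,"ry":0,"rz":0},{"claw":40,"dx":0,"dy":0,"dz":25,"rx":0,"ry":0,"rz":0},{"claw":40,"dx":0,"dy":0,"dz":12,"rx":0,"ry":0,"rz":0},{"claw":40,"dx":0,"dy":0,"dz":8,"rx":0,"ry":0,"rz":0},{"claw":40,"dx":0,"dy":0,"dz":5,"rx":0,"ry":0,"rz":0},{"claw":40,"dx":0,"dy":0,"dz":0,"rx":0,"ry":0,"rz":0},{"claw":40,"dx":0,"dy":0,"dz":0,"rx":0,"ry":0,"rz":0}]'
```

```text
time: 34.35
tool_pos: [538.0, -335.4, 148.2]
tcp_rot: [3.141, -0.0, -0.002]
contact_force: [0.8, 0.0, -2.2]
grip_width: 45.4
time: 35.35
tool_pos: [540.0, -333.2, 28.9]
tcp_rot: [3.14, -0.002, 0.001]
contact_force: [-0.0, -0.2, -1.2]
grip_width: 45.4
```

```bash
python3 -m handwheel '[{"claw":40,"dx":0,"dy":0,"dz":2,"rx":0,"ry":0,"rz":0},{"claw":40,"dx":0,"dy":0,"dz":1.5,"rx":0,"ry":0,"rz":0},{"claw":40,"dx":0,"dy":0,"dz":0.5,"rx":0,"ry":0,"rz":0},{"claw":40,"dx":0,"dy":0,"dz":0,"rx":0,"ry":0,"rz":0},{"claw":40,"dx":0,"dy":0,"dz":0,"rx":0,"ry":0,"rz":0}]'
python3 -m handwheel '[{"claw":40,"dx":0,"dy":0,"dz":0.5,"rx":0,"ry":0,"rz":0},{"claw":40,"dx":0,"dy":0,"dz":0,"rx":0,"ry":0,"rz":0},{"claw":40,"dx":0,"dy":0,"dz":0,"rx":0,"ry":0,"rz":0}]'
```

```text
time: 35.85
tool_pos: [539.3, -332.8, 23.8]
tcp_rot: [3.141, -0.0, 0.001]
contact_force: [-0.1, 0.3, -1.1]
grip_width: 45.5
time: 36.15
tool_pos: [539.4, -332.9, 23.7]
tcp_rot: [3.141, -0.0, 0.001]
contact_force: [-1.9, 0.7, 3.9]
grip_width: 45.2
```

Contact at the expected height. I release, rise, back away to x 400 and check with the wrist camera.

```bash
python3 -m handwheel '[{"claw":55,"dx":0,"dy":0,"dz":0,"rx":0,"ry":0,"rz":0},{"claw":70,"dx":0,"dy":0,"dz":0,"rx":0,"ry":0,"rz":0},{"claw":80,"dx":0,"dy":0,"dz":0,"rx":0,"ry":0,"rz":0},{"claw":80,"dx":0,"dy":0,"dz":0,"rx":0,"ry":0,"rz":0},{"claw":80,"dx":0,"dy":0,"dz":-10,"rx":0,"ry":0,"rz":0},{"claw":80,"dx":0,"dy":0,"dz":-35,"rx":0,"ry":0,"rz":0},{"claw":80,"dx":0,"dy":0,"dz":-45,"rx":0,"ry":0,"rz":0},{"claw":80,"dx":0,"dy":0,"dz":-45,"rx":0,"ry":0,"rz":0},{"claw":80,"dx":0,"dy":0,"dz":-45,"rx":0,"ry":0,"rz":0},{"claw":80,"dx":-20,"dy":0,"dz":-40,"rx":0,"ry":0,"rz":0}]'
python3 -m handwheel '[{"claw":80,"dx":-40,"dy":0,"dz":0,"rx":0,"ry":0,"rz":0},{"claw":80,"dx":-40,"dy":0,"dz":0,"rx":0,"ry":0,"rz":0},{"claw":80,"dx":-40,"dy":0,"dz":0,"rx":0,"ry":0,"rz":0},{"claw":80,"dx":0,"dy":0,"dz":0,"rx":0,"ry":0,"rz":0},{"claw":80,"dx":0,"dy":0,"dz":0,"rx":0,"ry":0,"rz":0}]'
python3 -c "
from h import *
shoot('w11','wrist',(200,0,360,240),2.4)
shoot('s11','side')
shoot('c11','scene',(60,120,460,320),1.3)
b=np.full((600,800,3),0,'uint8')
a=cv2.imread('pics/w11.png');b[:a.shape[0],:a.shape[1]]=a
s=cv2.imread('pics/s11.png');s=s[170:570,200:600]; b[:400,392:792]=s
c=cv2.resize(cv2.imread('pics/c11.png'),(392,196)); b[402:598,400:792]=c
cv2.imwrite('pics/fin.png',b)
"
```

```text
time: 37.15
tool_pos: [520.5, -332.6, 246.3]
tcp_rot: [3.14, -0.003, 0.002]
contact_force: [-0.2, -0.1, 0.4]
grip_width: 80.0
time: 37.65
tool_pos: [399.1, -333.2, 244.4]
tcp_rot: [3.14, -0.002, -0.001]
contact_force: [0.0, -0.6, 0.3]
grip_width: 80.2
w11 [399.1, -333.2, 244.4] [3.1401, -0.0017, -0.0006] 80.19731187175834 37.65
s11 [399.9, -333.2, 244.1] [3.1402, -0.0016, 0.0003] 80.20005905607796 37.7
c11 [400.2, -333.1, 243.8] [3.1406, -0.0012, 0.001] 79.9134291290485 37.75
```

View pics/fin.png

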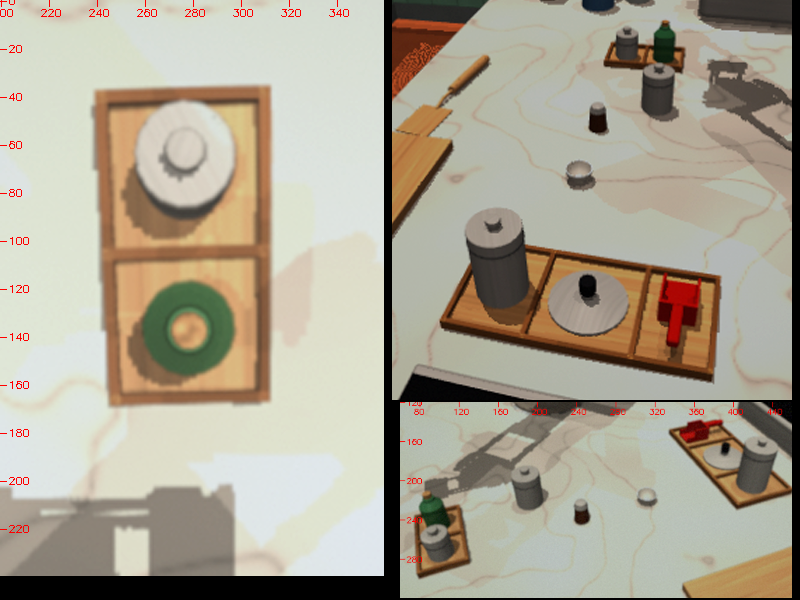

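The montage shows both kits in place. The small container and cruet stand central in their compartments, with the cruet's top outline at about crop (188,328). The lid, big container and scoop are inside the tea tray, and the three bystanders are where they were.

```bash
python3 -c "
from plant import bot
print(bot.close_job())"
```

```text
the job is handed in; nothing more can be done
None
```

Both kits are made up and the job is handed in at about 38 s of the 144 s allowed.

- **Tea tray:** the scoop lies flat along y in the near compartment, the pan lid sits knob up in the middle, and the largest container stands in the far one.
- **Table tray:** the cruet stands in the near compartment and the smallest container in the far one.

**Order:** I moved the largest container before the scoop. The gripper body would have overlapped it by about 6 mm at the scoop grasp, and I read the task as setting no order.

**Last checks:**
- **Setting down:** each thing was lowered in small steps and let go within about 1 mm of its expected floor height. Contact showed clearly in the force reading for four of them. The scoop weighs only 40 g, so its contact was barely visible and I went mainly by its height.
- **Fit and stillness:** the final wrist, side and scene pictures show all five things upright or flat inside their compartments. The middle container, shaker and salt dish look unmoved, and the arm was clear.

**Disagreements:** the camera views put the trays 3–4 mm apart, so I aimed between them, with at least 9 mm of room either side of each thing. The first move calls were refused because every row needs all seven keys.

I viewed 14 pictures; the last is a montage of three views.

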